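# Lay two sake settings at the tap bar

### The arm

A 6-joint arm with a two-finger parallel gripper is mounted at the origin on the work surface. World frame = base frame: x ahead of the robot, y to its left, z up, the work surface at z = 0. Lengths are in m, angles in rad, forces in N, time in s.
With the tool pointing down it reaches from about 0.275 to 0.825 m from the base axis. Payload 5.2 kg.
Tool frame: the origin (TCP) lies on the centre line of the jaws, within the pads' length; the fingertips stand 22 mm ahead of it and the grasp point (between the pads) lies 3 mm ahead of it (manip.nose_length is the distance from the TCP to the fingertips, in m); z points along the fingers, y is the line along which they close (so a half turn about z gives the same grasp; the last joint's range is limited). The gripper opens to 93 mm and grips with 3 to 60 N. Pads are 15 mm wide; open, the fingers measure 128 mm over their backs; the gripper's body (75 mm by 188 mm) begins 65 mm behind the grasp point.
Start: joints at [-1.533, 0.259, 1.535, -0, 1.348, -0.203], TCP at [0.131, -0.534, 0.214] pointing down, gripper open.
Joint ranges: [-3.14, 3.14], [-0.91, 2.08], [0.19, 2.58], [-1.22, 4.36], [0.22, 2.71], [-3.12, 3.12]. Speed limits (rad/s): [2.57, 2.57, 3.14, 3.14, 3.14, 3.14].

### API

Orientations are given as a 3x3 rotation matrix whose columns are the frame's x, y, z axes.
In Python, from cell import readout, cams, order, manip gives the robot as it stands. The module is installed in compiled form; this text tells all that it offers.
- The arm moves only by the tool jog_arm, never from a script. Its arguments are lists of equal length, an entry for each row: "claw": the finger opening in cm, from 0 to 9.3; "linear": the shift along the tool's x, y, z in cm, a list of three; "yaw": the turn about the tool's z in rad. A call has 1 to 20 rows; each row is the pose to reach, as a shift and turn from the pose commanded when the call began, along the tool's axes at that moment; what a row does not reach only later rows make up. A row lasts 1/8 s, in which the tool goes at most 62.5 mm and 10.7 degrees, less where a joint would pass 70% of its speed; a pose out of reach is approached as far as the arm can. A call with a gripper value outside its range is refused whole. The fingers move at their own pace and stop on an object; the grip force is fixed at half the most. Time passes only in rows, so rows that repeat a pose let the fingers close. It gives the time, the measured TCP pose, the force, the opening and the grip force at its end, in the units of the state.
- readout.get_obs(): the state, without advancing time (a new reading comes with each control period).
- cams.camera(name): name is "scene" or "side" or "wrist"; returns (picture, depth): 384x512x3 uint8, red, green, blue; 384x512 float32, m along the optical axis (not along the pixel's ray), 0 where there is no reading.
- cams.camera_info(name): a dict with "vfov" (degrees; the focal length in pixels is half the picture's height over the tangent of half this angle, whatever the lens; pixels are square), "cx", "cy" (the principal point, pixels), "R" (3x3) and "t" (3): a world point X has camera coordinates R X + t; the wrist camera has in their place "mount" (4x4, takes a point from camera to tool coordinates, whose origin is the TCP and whose axes are the flange's). Camera axes: x right, y down, z forward; pixel columns grow to the right and rows downward; lengths in m; the calibration is good to about 2 mm. A picture is of the moment at which its call begins: read the wrist's pose just before it. camera_info takes no time and is no camera call.
- order.close_job(): hands the job in; it is judged then, once.
Trained networks look in the newest picture that a camera, given by its name, has taken for a name from the list of things; names that differ only in an ending like _2 or _b are one class to them, and where a whole thing is asked for, a point or a joint stands for the part that bears it (a point fixed in the world has none). Each returns a list of dicts, best first, with "conf" (0 to 1); they miss things now and then, are a little off and sometimes report something else, mostly with a low value. They report only what shows in the picture. A call takes as long as a camera call.
- cams.search_frame(camera, name): "rect" ([left, top, width, height] in pixels, round what is visible of it).
- cams.silhouettes(camera, name): "region" (384x512 bool, what is visible of it) and "rect" ([left, top, width, height] in pixels, round what is visible of it).
- cams.pinpoint(camera, name): "xy" ([column, row] in pixels: a listed point, or the origin of a listed thing).
The state is a dict: "clock": time; "joints": joint angles; "qd": joint speeds; "effort": joint torques, N m; "ee_pos": TCP position; "tcp_rot": TCP orientation; "contact_force": force on the tool from outside, world axes, zero at the start; "moment": the same for the moment, N m; "grip_width": finger opening in m; "grip_force": force on a finger pad.
Only numpy, scipy, OpenCV 4.12 (cv2) and the standard library are available. Lean on these libraries where they do the work, as an engineer would, in place of code of your own. Each camera call takes 0.05 s, during which the arm holds its last target. There are 200 camera calls.

### The job

Lay the two sake settings on the bar: first stand the large wooden box upright and centred on the large saucer and put the tall cup upright inside it; then stand the small box upright and centred on the small saucer and put the short cup upright inside it. Work in that order, let go of each piece before the next, never tip a cup over, and leave the little clay flask in the middle standing where it is.

Things in the scene. Friction and masses are not known exactly. Their poses are not given: they have to be found in the camera images.
- box_large: Large square open-topped box cup (masu) of dark wood, loose, about 120 g: 66 x 66 mm outside, 50 mm high, walls and floor 5 mm thick (56 x 56 mm inside). Starts standing open side up, at any yaw. Origin: centre of the underside; z up, x and y square to its walls.
- box_small: Small square open-topped box cup of the same dark wood, loose, about 70 g: 50 x 50 mm outside, 42 mm high, walls and floor 5 mm thick (40 x 40 mm inside; the tall cup does not fit in it). Starts open side up, at any yaw. Origin: centre of the underside; z up, x and y square to its walls.
- cup_tall: Tall white stoneware cup, a straight round tube with a floor, loose, about 150 g: diameter 46 mm, 95 mm high, wall 3 mm, floor 5 mm. Starts upright, mouth up. Origin: centre of the underside; z up along its axis.
- cup_short: Short slim white stoneware cup, a straight round tube with a floor, loose, about 70 g: diameter 32 mm, 72 mm high, wall 3 mm, floor 5 mm. Starts upright, mouth up. Origin: centre of the underside; z up along its axis.
- saucer_large: Large round dark steel saucer, fixed to the bar where it lies: diameter 156 mm, flat floor 6 mm above the bar, low rim up to 11 mm, flat inside to a radius of 71 mm. Origin: centre of the underside, at bar height; z up.
- saucer_small: Small round dark steel saucer, fixed to the bar where it lies: diameter 116 mm, flat floor 6 mm above the bar, low rim up to 11 mm, flat inside to a radius of 51 mm. Origin: centre of the underside, at bar height; z up.
- flask: Small clay-coloured sake flask with a narrow neck, a loose bystander to leave alone, standing upright in the middle among the pieces: largest diameter 56 mm, 95 mm high. Origin: centre of the underside; z up.

How it is judged:
By the outcome, as a careful person would: the job done as asked, in the order asked, and still so for the second after the job is handed in, with the robot touching nothing.
It also fails if it takes over 128 s, if anything falls off the work surface, if the arm or the gripper's body presses on something with over 40 N, if the wrist force passes 120 N, or if a joint passes its speed limit or range.

## Working session

There is one attempt and no reset: what is moved stays moved. The work goes in short steps, Python scripts to look and compute and a tool call to move; the robot and the scene stay as the last step left them, time stands still between calls to the robot, and variables do not carry over. Pictures are saved under pics/ and viewed, at most 14 in all, crops included, and the job is handed in when it is done.

Besides the shell and the picture viewer there is one more tool, called after "Call:" as name(argument=value, ...), one argument or row to a line, values as JSON. jog_arm: Moves the arm, as the interface text tells. Its arguments: {"type":"object","properties":{"claw":{"type":"array"},"linear":{"type":"array"},"yaw":{"type":"array"}},"required":["claw","linear","yaw"]}

```bash
mkdir -p pics
python3 - <<'E'
from cell import readout,cams,manip
import cv2,numpy as np
o=readout.get_obs();print(o['clock'],o['ee_pos'],o['tcp_rot'],manip.nose_length)
ims=[]
for c in("scene","side"):
    p,d=cams.camera(c);cv2.imwrite(f"pics/{c}0.png",p[:,:,::-1]);np.savez(f"{c}0.npz",p=p,d=d)
    i=cams.camera_info(c);print(c,i)
    for n in "box_large box_small cup_tall cup_short saucer_large saucer_small flask".split():
        r=cams.search_frame(c,n);print(n,[(np.round(x['rect']),round(x['conf'],2)) for x in r][:3])
print(cams.camera_info("wrist"),readout.get_obs()['clock'])
E
```

```text
0.0 [ 0.13118242 -0.5335842   0.21363306] [[ 9.71143777e-01  2.38494778e-01 -6.67698510e-05]
 [ 2.38494522e-01 -9.71142241e-01  1.76382063e-03]
 [ 3.55818988e-04 -1.72884767e-03 -9.99998442e-01]] 0.022
scene {'vfov': 51.51262363202236, 'cx': 260.6515675112543, 'cy': 194.51961015956908, 'R': array([[-0.77133621,  0.63638923,  0.00701418],
       [ 0.49262749,  0.60399489, -0.62650485],
       [-0.40293747, -0.4797905 , -0.77938596]]), 't': array([ 0.42089047, -0.2414475 ,  1.30225977])}
box_large [(array([192., 176.,  35.,  37.]), 0.57)]
box_small [(array([295., 191.,  20.,  24.]), 0.64), (array([249., 235.,  12.,  27.]), 0.18)]
cup_tall [(array([251., 139.,  15.,  36.]), 0.78)]
cup_short [(array([246., 234.,  12.,  30.]), 0.6)]
saucer_large [(array([310., 236.,  67.,  64.]), 0.7), (array([249., 140.,  14.,  33.]), 0.4)]
saucer_small [(array([175., 141.,  41.,  29.]), 0.84), (array([192., 175.,  34.,  37.]), 0.51)]
flask [(array([243., 179.,  21.,  33.]), 0.95), (array([246., 233.,  12.,  31.]), 0.35)]
side {'vfov': 43.12886856836757, 'cx': 262.4708895685839, 'cy': 200.88808078725373,
[... 300 characters left out ...]
.72)]
cup_tall [(array([295., 173.,  22.,  35.]), 0.87)]
cup_short [(array([195., 208.,  13.,  29.]), 0.74)]
saucer_large [(array([185., 275.,  66.,  65.]), 0.65)]
saucer_small [(array([272., 135.,  41.,  28.]), 0.87)]
flask [(array([250., 190.,  22.,  34.]), 0.95)]
{'vfov': 65.20644903431644, 'cx': 253.3418340712953, 'cy': 192.72541309951905, 'mount': array([[-1.28552308e-03, -9.61488112e-01, -2.74843516e-01,
         7.65814479e-02],
       [ 9.99998573e-01, -9.34647683e-04, -1.40759592e-03,
         3.10617263e-04],
       [ 1.09650489e-03, -2.74844934e-01,  9.61487941e-01,
        -1.70057586e-01],
       [ 0.00000000e+00,  0.00000000e+00,  0.00000000e+00,
         1.00000000e+00]])} 0.8
```

```bash
cat > h.py <<'E'
import numpy as np,cv2
from cell import readout,cams
def cloud(c,d,o=None):
    i=cams.camera_info(c);f=192/np.tan(np.radians(i['vfov']/2))
    v,u=np.mgrid[:384,:512];P=np.stack([(u-i['cx'])/f*d,(v-i['cy'])/f*d,d],-1)
    if c=='wrist':
        M=i['mount'];P=P@M[:3,:3].T+M[:3,3];W=P@np.array(o['tcp_rot']).T+o['ee_pos']
    else: W=(P-i['t'])@i['R']
    W[d<=0]=np.nan;return W
def hmap(W,p,x0,x1,y0,y1,s=.001):
    "top-down picture: x up, y left"
    n,m=int((x1-x0)/s),int((y1-y0)/s)
    H=np.full((n,m),-1.);C=np.zeros((n,m,3),np.uint8)
    w=W.reshape(-1,3);c=p.reshape(-1,3);k=np.isfinite(w[:,0]);w=w[k];c=c[k]
    r=((x1-w[:,0])/s).astype(int);q=((y1-w[:,1])/s).astype(int)
    k=(r>=0)&(r<n)&(q>=0)&(q<m)
    for a,b,z,cc in zip(r[k],q[k],w[k,2],c[k]):
        if z>H[a,b]:H[a,b]=z;C[a,b]=cc
    return H,C
E
python3 - <<'E'
from h import *
outs=[]
for c,R in(("scene",dict(box_large=[192,176,35,37],box_small=[295,191,20,24],cup_tall=[251,139,15,36],cup_short=[246,234,12,30],saucer_large=[310,236,67,64],saucer_small=[175,141,41,29],flask=[243,179,21,33])),
 ("side",dict(box_large=[235,158,32,35],box_small=[269,233,22,34],cup_tall=[295,173,22,35],cup_short=[195,208,13,29],saucer_large=[185,275,66,65],saucer_small=[272,135,41,28],flask=[250,190,22,34]))):
    z=np.load(c+"0.npz");W=cloud(c,z['d'])
    for n,(l,t,w,h) in R.items():
        q=W[t:t+h,l:l+w].reshape(-1,3);q=q[np.isfinite(q[:,0])]
        zt=np.percentile(q[:,2],97)
        k=q[q[:,2]>max(.004,zt-.012)] if 'saucer' not in n else q[(q[:,2]>.004)&(q[:,2]<.02)]
        print(c,n,'top',zt.round(3),'mid',((k.min(0)+k.max(0))/2).round(3),'ext',np.ptp(k,0).round(3))
    g=cv2.resize(z['p'][100:350,140:400],None,fx=2.2,fy=2.2,interpolation=2);outs.append(g)
cv2.imwrite("pics/a.png",outs[0][:,:,::-1]);cv2.imwrite("pics/b.png",outs[1][:,:,::-1])
E
```

```text
scene box_large top 0.051 mid [ 0.642 -0.104  0.047] ext [0.073 0.076 0.016]
scene box_small top 0.043 mid [0.464 0.079 0.038] ext [0.063 0.062 0.014]
scene cup_tall top 0.095 mid [ 0.468 -0.11   0.09 ] ext [0.048 0.048 0.015]
scene cup_short top 0.072 mid [0.66  0.106 0.067] ext [0.032 0.032 0.013]
scene saucer_large top 0.011 mid [0.521 0.276 0.01 ] ext [0.169 0.161 0.012]
scene saucer_small top 0.011 mid [ 0.587 -0.267  0.009] ext [0.113 0.156 0.01 ]
scene flask top 0.095 mid [ 0.561 -0.01   0.091] ext [0.026 0.026 0.015]
side box_large top 0.095 mid [ 0.559 -0.014  0.097] ext [0.025 0.023 0.008]
side box_small top 0.044 mid [0.457 0.076 0.039] ext [0.061 0.07  0.014]
side cup_tall top 0.095 mid [ 0.466 -0.11   0.091] ext [0.044 0.049 0.016]
side cup_short top 0.074 mid [0.658 0.106 0.069] ext [0.031 0.032 0.015]
side saucer_large top 0.012 mid [0.509 0.265 0.011] ext [0.193 0.193 0.013]
side saucer_small top 0.013 mid [ 0.592 -0.284  0.011] ext [0.14  0.149 0.015]
side flask top 0.096 mid [ 0.557 -0.007  0.092] ext [0.024 0.02  0.016]
```

View pics/a.png

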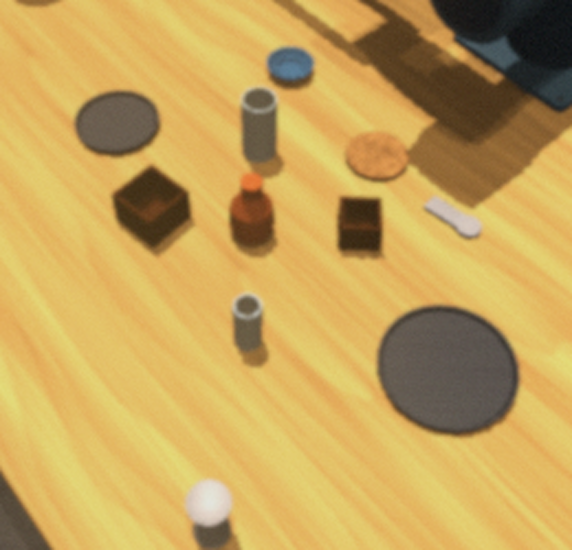

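View pics/b.png

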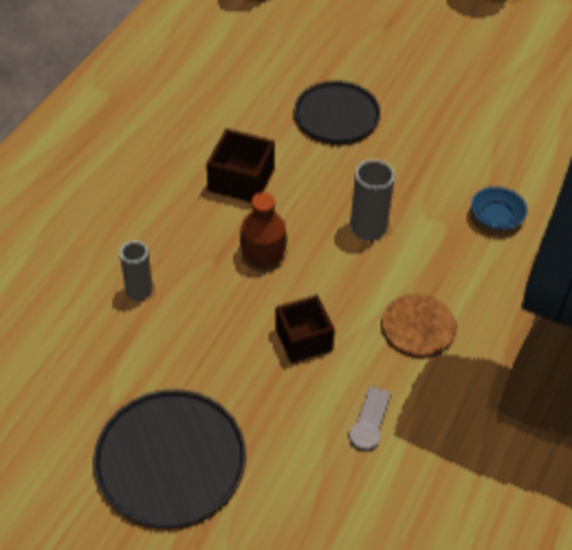

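Run:
```python
from h import *
from scipy.optimize import least_squares
A=dict(box_large=(.642,-.104,.05,.055),box_small=(.462,.078,.042,.045),cup_tall=(.467,-.11,.095,.035),cup_short=(.66,.106,.072,.03),flask=(.56,-.009,.095,.02),saucer_large=(.52,.273,.011,.1),saucer_small=(.587,-.267,.011,.08))
for c in("scene","side"):
    z=np.load(c+"0.npz");W=cloud(c,z['d']);p=z['p'].astype(int)
    for n,(x,y,h,r) in A.items():
        k=np.hypot(W[...,0]-x,W[...,1]-y)<r
        if 'saucer' in n:
            k&=(p.max(-1)<120)&(p.max(-1)-p.min(-1)<40)&(W[...,2]<.02)
            m=(k*255).astype(np.uint8);cs=max(cv2.findContours(m,0,1)[0],key=cv2.contourArea)[:,0]
            q=W[cs[:,1],cs[:,0]];q=q[np.isfinite(q[:,0])]
            s=least_squares(lambda a:np.hypot(q[:,0]-a[0],q[:,1]-a[1])-a[2],[x,y,.07],loss='soft_l1',f_scale=.002).x
            print(c,n,s.round(4))
        else:
            k&=abs(W[...,2]-h)<.008;q=W[k][:,:2]
            if 'box' in n:
                b=cv2.minAreaRect((q*1000).astype(np.float32));print(c,n,b,len(q))
            else:
                (a,b),R=cv2.minEnclosingCircle((q*1000).astype(np.float32));print(c,n,round(a),round(b),R)
```

```text
scene box_large ((642.5516967773438, -104.00283813476562), (67.17413330078125, 70.13751983642578), 8.381044387817383) 243
scene box_small ((461.70135498046875, 74.85548400878906), (54.35457992553711, 50.025875091552734), 47.333431243896484) 175
scene cup_tall 467 -110 25.8679256439209
scene cup_short 660 106 16.85109519958496
scene flask 561 -9 14.12627124786377
scene saucer_large [0.5154 0.2743 0.0746]
scene saucer_small [ 0.5877 -0.2665  0.0541]
side box_large ((640.32177734375, -104.85647583007812), (67.22029876708984, 74.46043395996094), 8.928958892822266) 243
side box_small ((459.1895446777344, 76.69317626953125), (51.757328033447266, 52.87322235107422), 47.70078659057617) 235
side cup_tall 466 -109 24.565048217773438
side cup_short 658 106 16.140207290649414
side flask 558 -11 15.057934761047363
side saucer_large [0.5131 0.2742 0.0754]
side saucer_small [ 0.5848 -0.2677  0.055 ]
```

```bash
cat >> h.py <<'E'
def plan(*T):
    "world x,y,z,tool-x heading(deg) -> tool shift cm, yaw rad (nearest mod pi)"
    o=readout.get_obs();R=np.array(o['tcp_rot']);h=np.degrees(np.arctan2(R[1,0],R[0,0]))
    print('t',round(o['clock'],2),'tcp',np.round(o['ee_pos'],4),'head',h.round(1),'j6',np.round(o['joints'][5],2),'w',round(o['grip_width'],4),'F',np.round(o['contact_force'],1))
    for x,y,z,a in T:
        d=(np.array([x,y,z])-o['ee_pos'])@R*100;w=-((a-h+90)%180-90)
        print((x,y,z,a),'->',d.round(2),np.radians(w).round(3))
def look(tag):
    o=readout.get_obs();p,d=cams.camera('wrist');W=cloud('wrist',d,o);cv2.imwrite(f'pics/{tag}.png',p[:,:,::-1]);return p,W
def box(W,x,y,h,r):
    k=(np.hypot(W[...,0]-x,W[...,1]-y)<r)&(abs(W[...,2]-h)<.006)
    print('box',cv2.minAreaRect((W[k][:,:2]*1000).astype(np.float32)),'z',np.median(W[k][:,2]).round(4),k.sum())
def cup(W,x,y,h,r):
    k=(np.hypot(W[...,0]-x,W[...,1]-y)<r)&(abs(W[...,2]-h)<.006)
    print('cup',cv2.minEnclosingCircle((W[k][:,:2]*1000).astype(np.float32)),'z',np.median(W[k][:,2]).round(4),k.sum())
E
python3 -c "
from h import *
plan((.6415,-.1045,.18,8.6))"
```

```text
t 0.8 tcp [ 0.1312 -0.5342  0.2145] head 13.8 j6 -0.2 w 0.0933 F [ 0.8 -0.7 -0.3]
(0.6415, -0.1045, 0.18, 8.6) -> [ 59.8  -29.56   3.45] 0.091
```

Call:
jog_arm(
  claw=[9.3,9.3,9.3,9.3,9.3,9.3,9.3,9.3,9.3,9.3,9.3,9.3,9.3,9.3],
  linear=[
    [59.8,-29.6,3.5],
    [59.8,-29.6,3.5],
    [59.8,-29.6,3.5],
    [59.8,-29.6,3.5],
    [59.8,-29.6,3.5],
    [59.8,-29.6,3.5],
    [59.8,-29.6,3.5],
    [59.8,-29.6,3.5],
    [59.8,-29.6,3.5],
    [59.8,-29.6,3.5],
    [59.8,-29.6,3.5],
    [59.8,-29.6,3.5],
    [59.8,-29.6,3.5],
    [59.8,-29.6,3.5],
  ],
  yaw=[0.09,0.09,0.09,0.09,0.09,0.09,0.09,0.09,0.09,0.09,0.09,0.09,0.09,0.09],
)

```text
clock: 2.55
ee_pos: [0.6405, -0.1053, 0.1797]
tcp_rot: [[0.989, 0.149, -0.0], [0.149, -0.989, -0.0], [-0.0, 0.0, -1.0]]
contact_force: [0.2, 0.9, 0.6]
grip_width: 0.0927
grip_force: 0.0
```

```bash
python3 -c "
from h import *
p,W=look('w1');box(W,.6415,-.1045,.05,.055)
plan((.6415,-.1045,.032,8.6))"
```

```text
box ((642.3087158203125, -103.08416748046875), (66.13156127929688, 66.13536834716797), 8.587115287780762) z 0.0496 1320
t 2.6 tcp [ 0.6406 -0.1053  0.1798] head 8.5 j6 1.09 w 0.0926 F [ 0.2 -0.1  0. ]
(0.6415, -0.1045, 0.032, 8.6) -> [ 0.1  -0.07 14.78] -0.001
```

View pics/w1.png

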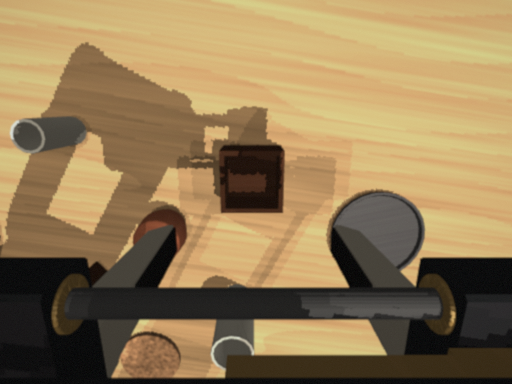

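Call:
jog_arm(
  claw=[9.3,9.3,9.3,9.3,9.3,6,6,6,6,6,6,6,6,6],
  linear=[
    [0.1,-0.2,5],
    [0.1,-0.2,10],
    [0.1,-0.2,13],
    [0.1,-0.2,14.8],
    [0.1,-0.2,14.8],
    [0.1,-0.2,14.8],
    [0.1,-0.2,14.8],
    [0.1,-0.2,14.8],
    [0.1,-0.2,14.8],
    [0.1,-0.2,14.8],
    [0.1,-0.2,13],
    [0.1,-0.2,8],
    [0.1,-0.2,2],
    [0.1,-0.2,2],
  ],
  yaw=[0,0,0,0,0,0,0,0,0,0,0,0,0,0],
)

```text
clock: 4.35
ee_pos: [0.6455, -0.1029, 0.1666]
tcp_rot: [[0.989, 0.15, 0.011], [0.15, -0.989, -0.004], [0.011, 0.005, -1.0]]
contact_force: [0.1, 0.2, -1.5]
grip_width: 0.0659
grip_force: 30.0
```

```bash
python3 -c "
from h import *
p,W=look('w2');k=(np.hypot(W[...,0]-.642,W[...,1]+.104)<.055)&(W[...,2]>.1)
print(np.nanmedian(W[k],0),k.sum())
plan((.514,.274,.16,8.6),(.514,.274,.039,8.6),(.514,.274,.16,28),(.514,.274,.16,90))"
```

```text
[ 0.66671076 -0.10231569  0.27131206] 52889
t 4.4 tcp [ 0.6436 -0.1023  0.1631] head 8.6 j6 1.09 w 0.0657 F [-1.4 -0.  -2.7]
(0.514, 0.274, 0.16, 8.6) -> [ -7.16 -39.16   0.16] 0.001
(0.514, 0.274, 0.039, 8.6) -> [ -7.22 -39.19  12.26] 0.001
(0.514, 0.274, 0.16, 28) -> [ -7.16 -39.16   0.16] -0.338
(0.514, 0.274, 0.16, 90) -> [ -7.16 -39.16   0.16] -1.42
```

Call:
jog_arm(
  claw=[6,6,6,6,6,6,6,6,6,6,6],
  linear=[
    [-0.6,-3,0],
    [-1.6,-9,0],
    [-2.6,-14.5,0],
    [-3.7,-20,0],
    [-4.7,-26,0],
    [-5.7,-31.5,0],
    [-6.6,-36.5,0],
    [-7.1,-39.2,0],
    [-7.1,-39.2,0],
    [-7.1,-39.2,0],
    [-7.1,-39.2,0],
  ],
  yaw=[0,0,0,0,0,0,0,0,0,0,0],
)

```text
clock: 5.78
ee_pos: [0.5132, 0.2737, 0.1589]
tcp_rot: [[0.989, 0.149, -0.001], [0.149, -0.989, -0.001], [-0.001, 0.0, -1.0]]
contact_force: [0.0, 0.3, -1.3]
grip_width: 0.0657
grip_force: 30.0
```

```bash
cat >> h.py <<'E'
def saucer(p,W,x,y,r,R0):
    from scipy.optimize import least_squares
    p=p.astype(int);k=(np.hypot(W[...,0]-x,W[...,1]-y)<r)&(p.max(-1)<140)&(p.max(-1)-p.min(-1)<40)&(W[...,2]<.025)
    m=(k*255).astype(np.uint8);q=np.concatenate([c[:,0] for c in cv2.findContours(m,0,1)[0]]);q=W[q[:,1],q[:,0]];q=q[np.hypot(q[:,0]-x,q[:,1]-y)>R0-.012]
    s=least_squares(lambda a:np.hypot(q[:,0]-a[0],q[:,1]-a[1])-R0,[x,y],loss='soft_l1',f_scale=.001)
    print('saucer',s.x.round(4),len(q),np.median(abs(s.fun)).round(4),np.median(q[:,2]).round(4))
E
python3 -c "
from h import *
p,W=look('w3');saucer(p,W,.514,.274,.1,.077)
plan((.514,.274,.0385,8.6))"
```

```text
saucer [0.5135 0.2751] 302 0.0006 0.0106
t 5.83 tcp [0.5133 0.2738 0.1591] head 8.5 j6 1.72 w 0.0659 F [-0.3 -0.4 -1.5]
(0.514, 0.274, 0.0385, 8.6) -> [ 0.08 -0.02 12.06] -0.001
```

View pics/w3.png

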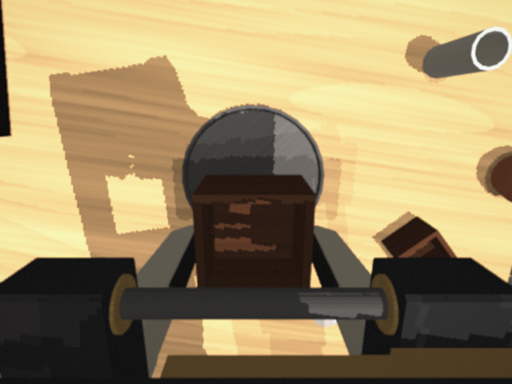

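Call:
jog_arm(
  claw=[6,6,6,6,6,6,8,8,8,8,9.3,9.3,9.3,9.3,9.3],
  linear=[
    [0,-0.1,5],
    [0,-0.1,9],
    [0,-0.1,11.2],
    [0,-0.1,12],
    [0,-0.1,12],
    [0,-0.1,12],
    [0,-0.1,12],
    [0,-0.1,12],
    [0,-0.1,12],
    [0,-0.1,11],
    [0,-0.1,8],
    [0,-0.1,3],
    [0,-0.1,-2],
    [0,-0.1,-4],
    [0,-0.1,-4],
  ],
  yaw=[0,0,0,0,0,0,0,0,0,0,0,0,0,0,0],
)

```text
clock: 7.7
ee_pos: [0.514, 0.2764, 0.2021]
tcp_rot: [[0.989, 0.15, 0.005], [0.15, -0.989, 0.002], [0.005, -0.001, -1.0]]
contact_force: [0.5, 0.2, -0.7]
grip_width: 0.0933
grip_force: 0.0
```

```bash
python3 -c "
from h import *
p,W=look('w4');box(W,.513,.275,.056,.055);saucer(p,W,.514,.274,.1,.077)
plan((.4665,-.1095,.2,8.6),(.4665,-.1095,.2,-20),(.4665,-.1095,.2,-60))"
```

```text
box ((513.159423828125, 275.7972717285156), (65.72982025146484, 66.0259780883789), 8.461017608642578) z 0.0555 1152
saucer [0.5145 0.2754] 349 0.0009 0.0106
t 7.75 tcp [0.513  0.276  0.2002] head 8.6 j6 1.72 w 0.0929 F [-0.4  0.2 -0.2]
(0.4665, -0.1095, 0.2, 8.6) -> [-1.039e+01  3.742e+01 -1.000e-02] 0.001
(0.4665, -0.1095, 0.2, -20) -> [-1.039e+01  3.742e+01 -1.000e-02] 0.5
(0.4665, -0.1095, 0.2, -60) -> [-1.039e+01  3.742e+01 -1.000e-02] 1.198
```

Call:
jog_arm(
  claw=[9.3,9.3,9.3,9.3,9.3,9.3,9.3,9.3,9.3,9.3,9.3],
  linear=[
    [-10.4,37.4,0],
    [-10.4,37.4,0],
    [-10.4,37.4,0],
    [-10.4,37.4,0],
    [-10.4,37.4,0],
    [-10.4,37.4,0],
    [-10.4,37.4,0],
    [-10.4,37.4,0],
    [-10.4,37.4,0],
    [-10.4,37.4,0],
    [-10.4,37.4,0],
  ],
  yaw=[0,0,0,0,0,0,0,0,0,0,0],
)

```text
clock: 9.12
ee_pos: [0.4663, -0.1083, 0.1995]
tcp_rot: [[0.988, 0.152, 0.0], [0.152, -0.988, 0.0], [0.0, -0.0, -1.0]]
contact_force: [-0.7, -0.3, -0.5]
grip_width: 0.0932
grip_force: 0.0
```

```bash
python3 -c "
from h import *
p,W=look('w5');cup(W,.4665,-.1095,.095,.035)
plan((.4665,-.1095,.075,8.6))"
```

```text
cup ((467.7333984375, -108.80091094970703), 23.05170249938965) z 0.0943 528
t 9.18 tcp [ 0.4663 -0.1085  0.1995] head 8.7 j6 0.96 w 0.0928 F [ 0.6 -0.2 -0.6]
(0.4665, -0.1095, 0.075, 8.6) -> [-0.    0.1  12.45] 0.002
```

Call:
jog_arm(
  claw=[9.3,9.3,9.3,9.3,9.3,3.6,3.6,3.6,3.6,3.6,3.6,3.6,3.6,3.6,3.6,3.6,3.6,3.6,3.6],
  linear=[
    [0.1,0.1,5],
    [0.1,0.1,9],
    [0.1,0.1,11.5],
    [0.1,0.1,12.4],
    [0.1,0.1,12.4],
    [0.1,0.1,12.4],
    [0.1,0.1,12.4],
    [0.1,0.1,12.4],
    [0.1,0.1,12.4],
    [0.1,0.1,12.4],
    [0.1,0.1,12.4],
    [0.1,0.1,12],
    [0.1,0.1,10],
    [0.1,0.1,6],
    [0.1,0.1,1],
    [0.1,0.1,-3],
    [0.1,0.1,-4],
    [0.1,0.1,-4],
    [0.1,0.1,-4],
  ],
  yaw=[0,0,0,0,0,0,0,0,0,0,0,0,0,0,0,0,0,0,0],
)

```text
clock: 11.55
ee_pos: [0.4662, -0.1098, 0.2375]
tcp_rot: [[0.989, 0.15, -0.003], [0.15, -0.989, 0.002], [-0.003, -0.002, -1.0]]
contact_force: [-0.6, -0.6, -1.2]
grip_width: 0.0458
grip_force: 30.0
```

```bash
python3 -c "
from h import *
p,W=look('w6');k=(np.hypot(W[...,0]-.467,W[...,1]+.109)<.03)&(abs(W[...,2]-.26)<.008)
print(cv2.minEnclosingCircle((W[k][:,:2]*1000).astype(np.float32)),k.sum())
plan((.5133,.2757,.24,8.6),(.5133,.2757,.086,8.6))"
```

```text
((472.0577087402344, -108.28421783447266), 28.945642471313477) 2177
t 11.6 tcp [ 0.4663 -0.1098  0.2375] head 8.6 j6 0.96 w 0.0457 F [-0.7 -0.4 -1.5]
(0.5133, 0.2757, 0.24, 8.6) -> [ 10.43 -37.41  -0.2 ] 0.001
(0.5133, 0.2757, 0.086, 8.6) -> [ 10.48 -37.37  15.2 ] 0.001
```

View pics/w6.png

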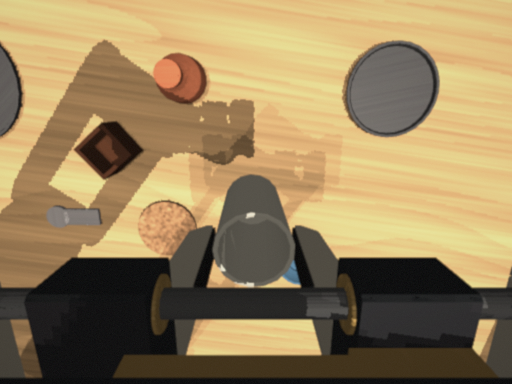

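Call:
jog_arm(
  claw=[3.6,3.6,3.6,3.6,3.6,3.6,3.6,3.6,3.6,3.6,3.6,3.6],
  linear=[
    [0.8,-3,0],
    [2.2,-8,0],
    [3.8,-13.5,0],
    [5.3,-19,0],
    [6.8,-24.5,0],
    [8.4,-30,0],
    [9.6,-34.5,0],
    [10.4,-37.4,0],
    [10.4,-37.4,0],
    [10.4,-37.4,0],
    [10.4,-37.4,0],
    [10.4,-37.4,0],
  ],
  yaw=[0,0,0,0,0,0,0,0,0,0,0,0],
)

```text
clock: 13.1
ee_pos: [0.5141, 0.2741, 0.2396]
tcp_rot: [[0.989, 0.149, 0.0], [0.149, -0.989, -0.0], [0.0, 0.0, -1.0]]
contact_force: [0.0, -0.3, -1.3]
grip_width: 0.0463
grip_force: 30.0
```

```bash
python3 -c "
from h import *
p,W=look('w7')
for z in(.20,.24,.255):
  k=(np.hypot(W[...,0]-.513,W[...,1]-.276)<.026)&(abs(W[...,2]-z)<.004)
  print(z,k.sum(),W[k].min(0) if k.any() else 0,W[k].max(0) if k.any() else 0)
plan((.5129,.2757,.24,8.6),(.5129,.2757,.087,8.6))"
```

```text
0.2 355 [0.49399955 0.25433376 0.19600545] [0.53720972 0.29712922 0.20396005]
0.24 724 [0.49369486 0.25195173 0.2360159 ] [0.53734045 0.29838802 0.24398409]
0.255 1622 [0.49123513 0.25021014 0.25100284] [0.53736537 0.30107954 0.25899921]
t 13.15 tcp [0.5141 0.2743 0.2396] head 8.6 j6 1.72 w 0.0459 F [-0.2  0.  -1.6]
(0.5129, 0.2757, 0.24, 8.6) -> [-0.1  -0.16 -0.04] -0.001
(0.5129, 0.2757, 0.087, 8.6) -> [-0.1  -0.16 15.26] -0.001
```

View pics/w7.png

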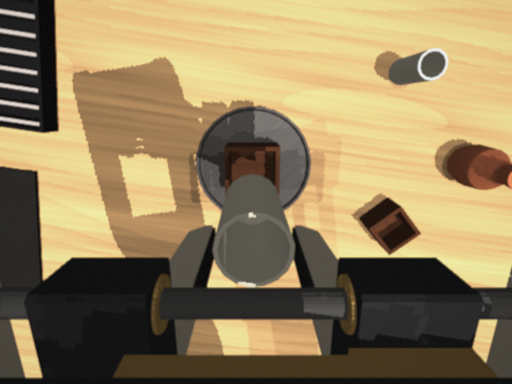

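Call:
jog_arm(
  claw=[3.6,3.6,3.6,3.6,3.6,3.6,3.6,3.6,3.6,3.6,7,7,7,7,7,9.3,9.3,9.3,9.3,9.3],
  linear=[
    [-0.1,-0.15,2],
    [-0.1,-0.15,5],
    [-0.1,-0.15,8],
    [-0.1,-0.15,10],
    [-0.1,-0.15,12],
    [-0.1,-0.15,13.5],
    [-0.1,-0.15,14.6],
    [-0.1,-0.15,15.3],
    [-0.1,-0.15,15.3],
    [-0.1,-0.15,15.3],
    [-0.1,-0.15,15.3],
    [-0.1,-0.15,15.3],
    [-0.1,-0.15,15.3],
    [-0.1,-0.15,14],
    [-0.1,-0.15,10],
    [-0.1,-0.15,5],
    [-0.1,-0.15,2],
    [-0.1,-0.15,2],
    [-0.1,-0.15,2],
    [-0.1,-0.15,2],
  ],
  yaw=[0,0,0,0,0,0,0,0,0,0,0,0,0,0,0,0,0,0,0,0],
)

```text
clock: 15.65
ee_pos: [0.5118, 0.2761, 0.2178]
tcp_rot: [[0.989, 0.15, -0.003], [0.15, -0.989, -0.001], [-0.003, 0.0, -1.0]]
contact_force: [-0.1, 0.0, 0.1]
grip_width: 0.0928
grip_force: 0.0
```

```bash
python3 -c "
from h import *
p,W=look('w8');cup(W,.513,.275,.106,.035);k=0
box(W,.513,.275,.056,.055);saucer(p,W,.514,.274,.1,.077)
plan((.460,.0755,.19,47.5),(.460,.0755,.19,-42.5))"
```

```text
cup ((513.3533935546875, 277.341064453125), 22.933504104614258) z 0.1053 503
box ((513.128662109375, 275.8148498535156), (65.94200897216797, 65.99524688720703), 8.395424842834473) z 0.0556 1076
saucer [0.5147 0.2754] 337 0.0009 0.0105
t 15.7 tcp [0.5119 0.2762 0.2179] head 8.6 j6 1.72 w 0.0926 F [ 0.2 -0.8  0.5]
(0.46, 0.0755, 0.19, 47.5) -> [-8.14 19.06  2.82] -0.678
(0.46, 0.0755, 0.19, -42.5) -> [-8.14 19.06  2.82] 0.893
```

View pics/w8.png

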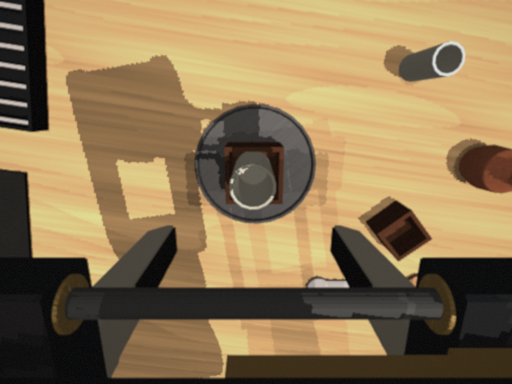

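Call:
jog_arm(
  claw=[9.3,9.3,9.3,9.3,9.3,9.3,9.3,9.3,9.3],
  linear=[
    [-8.1,19.1,2.8],
    [-8.1,19.1,2.8],
    [-8.1,19.1,2.8],
    [-8.1,19.1,2.8],
    [-8.1,19.1,2.8],
    [-8.1,19.1,2.8],
    [-8.1,19.1,2.8],
    [-8.1,19.1,2.8],
    [-8.1,19.1,2.8],
  ],
  yaw=[0.893,0.893,0.893,0.893,0.893,0.893,0.893,0.893,0.893],
)

```text
clock: 16.82
ee_pos: [0.4613, 0.0758, 0.1914]
tcp_rot: [[0.738, -0.675, -0.0], [-0.675, -0.738, 0.0], [-0.0, 0.0, -1.0]]
contact_force: [-0.1, -0.4, 1.0]
grip_width: 0.093
grip_force: 0.0
```

```bash
python3 -c "
from h import *
p,W=look('w9');box(W,.46,.0755,.042,.045)
plan((.460,.0755,.032,-42.5))"
```

```text
box ((461.830322265625, 76.74174499511719), (49.50739288330078, 49.95975875854492), 48.04911804199219) z 0.0416 829
t 16.88 tcp [0.4614 0.0757 0.1914] head -42.5 j6 2.24 w 0.0927 F [-0.6  0.2 -0.3]
(0.46, 0.0755, 0.032, -42.5) -> [-0.08  0.11 15.94] 0.001
```

Call:
jog_arm(
  claw=[9.3,9.3,9.3,9.3,9.3,4,4,4,4,4,4,4,4,4,4,4,4],
  linear=[
    [0,-0.1,6],
    [0,-0.1,11],
    [0,-0.1,14.5],
    [0,-0.1,15.9],
    [0,-0.1,15.9],
    [0,-0.1,15.9],
    [0,-0.1,15.9],
    [0,-0.1,15.9],
    [0,-0.1,15.9],
    [0,-0.1,15.9],
    [0,-0.1,15.9],
    [0,-0.1,14.5],
    [0,-0.1,10],
    [0,-0.1,5],
    [0,-0.1,2],
    [0,-0.1,2],
    [0,-0.1,2],
  ],
  yaw=[-0.01,-0.01,-0.01,-0.01,-0.01,-0.01,-0.01,-0.01,-0.01,-0.01,-0.01,-0.01,-0.01,-0.01,-0.01,-0.01,-0.01],
)

```text
clock: 19.0
ee_pos: [0.4612, 0.0762, 0.1708]
tcp_rot: [[0.744, -0.669, -0.001], [-0.669, -0.744, 0.0], [-0.001, 0.001, -1.0]]
contact_force: [-0.2, -0.2, 0.0]
grip_width: 0.0494
grip_force: 30.0
```

```bash
python3 -c "
from h import *
plan((.586,-.267,.172,-42),(.586,-.267,.038,-42))"
```

```text
t 19.0 tcp [0.4612 0.0762 0.1708] head -42.0 j6 2.23 w 0.0494 F [-0.2 -0.2  0. ]
(0.586, -0.267, 0.172, -42) -> [32.22 17.18 -0.14] 0.001
(0.586, -0.267, 0.038, -42) -> [32.24 17.18 13.26] 0.001
```

Call:
jog_arm(
  claw=[4,4,4,4,4,4,4,4,4,4,4],
  linear=[
    [2.8,1.5,0],
    [7.5,4,0],
    [12.4,6.6,0],
    [17.2,9.2,0],
    [22,11.7,0],
    [26.7,14.2,0],
    [30.4,16.2,0],
    [32.2,17.2,0],
    [32.2,17.2,0],
    [32.2,17.2,0],
    [32.2,17.2,0],
  ],
  yaw=[0,0,0,0,0,0,0,0,0,0,0],
)

```text
clock: 20.38
ee_pos: [0.5862, -0.2656, 0.1712]
tcp_rot: [[0.744, -0.668, -0.001], [-0.668, -0.744, 0.001], [-0.001, -0.0, -1.0]]
contact_force: [0.1, -0.6, -0.2]
grip_width: 0.0498
grip_force: 30.0
```

```bash
python3 -c "
from h import *
p,W=look('w10');saucer(p,W,.586,-.267,.075,.057)
plan((.586,-.267,.038,-42))"
```

```text
saucer [ 0.5869 -0.2663] 218 0.0005 0.0106
t 20.43 tcp [ 0.5863 -0.2657  0.1715] head -41.9 j6 1.7 w 0.0492 F [ 0.2  1.3 -0.8]
(0.586, -0.267, 0.038, -42) -> [ 0.06  0.12 13.35] 0.002
```

View pics/w10.png

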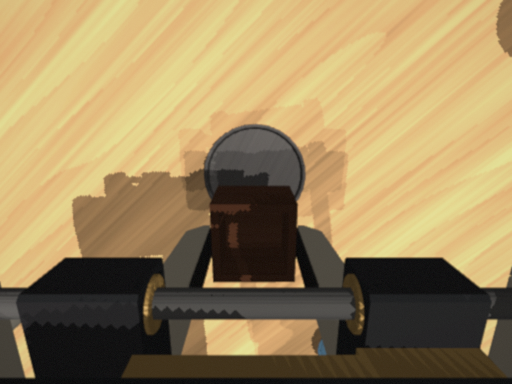

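Call:
jog_arm(
  claw=[4,4,4,4,4,4,6.5,6.5,6.5,6.5,6.5,9.3,9.3,9.3,9.3,9.3],
  linear=[
    [0.1,0,5],
    [0.1,0,9],
    [0.1,0,12],
    [0.1,0,13.3],
    [0.1,0,13.3],
    [0.1,0,13.3],
    [0.1,0,13.3],
    [0.1,0,13.3],
    [0.1,0,13.3],
    [0.1,0,12],
    [0.1,0,8],
    [0.1,0,3],
    [0.1,0,-2],
    [0.1,0,-3],
    [0.1,0,-3],
    [0.1,0,-3],
  ],
  yaw=[0,0,0,0,0,0,0,0,0,0,0,0,0,0,0,0],
)

```text
clock: 22.42
ee_pos: [0.5863, -0.267, 0.1995]
tcp_rot: [[0.744, -0.669, -0.003], [-0.669, -0.744, 0.002], [-0.003, 0.0, -1.0]]
contact_force: [-0.3, -0.4, -0.1]
grip_width: 0.0928
grip_force: 0.0
```

```bash
python3 -c "
from h import *
p,W=look('w11');saucer(p,W,.586,-.267,.075,.057);box(W,.587,-.266,.048,.045)
plan((.659,.106,.2,-42),(.659,.106,.2,0))"
```

```text
saucer [ 0.5871 -0.2657] 300 0.001 0.0103
box ((586.8763427734375, -266.7054443359375), (49.97883605957031, 50.58839416503906), 47.99785232543945) z 0.0476 844
t 22.48 tcp [ 0.5863 -0.2671  0.1993] head -42.0 j6 1.7 w 0.0927 F [ 0.9 -0.8  0.8]
(0.659, 0.106, 0.2, -42) -> [-1.954e+01 -3.260e+01 -1.000e-02] 0.001
(0.659, 0.106, 0.2, 0) -> [-1.954e+01 -3.260e+01 -1.000e-02] -0.732
```

Call:
jog_arm(
  claw=[9.3,9.3,9.3,9.3,9.3,9.3,9.3,9.3,9.3,9.3,9.3],
  linear=[
    [-19.5,-32.6,2],
    [-19.5,-32.6,2],
    [-19.5,-32.6,2],
    [-19.5,-32.6,2],
    [-19.5,-32.6,2],
    [-19.5,-32.6,2],
    [-19.5,-32.6,2],
    [-19.5,-32.6,2],
    [-19.5,-32.6,2],
    [-19.5,-32.6,2],
    [-19.5,-32.6,2],
  ],
  yaw=[0,0,0,0,0,0,0,0,0,0,0],
)

```text
clock: 23.85
ee_pos: [0.6602, 0.1039, 0.1817]
tcp_rot: [[0.743, -0.67, 0.0], [-0.67, -0.743, -0.0], [0.0, -0.0, -1.0]]
contact_force: [0.6, -0.3, 0.0]
grip_width: 0.0931
grip_force: 0.0
```

```bash
python3 -c "
from h import *
p,W=look('w12');cup(W,.659,.106,.072,.03)
plan((.659,.106,.064,-42))"
```

```text
cup ((660.4754028320312, 106.58264923095703), 15.93517017364502) z 0.0715 338
t 23.9 tcp [0.6603 0.1041 0.1817] head -42.0 j6 2.29 w 0.093 F [ 0.2 -0.5  0.3]
(0.659, 0.106, 0.064, -42) -> [-0.22 -0.05 11.77] -0.001
```

Call:
jog_arm(
  claw=[9.3,9.3,9.3,9.3,9.3,2.2,2.2,2.2,2.2,2.2,2.2,2.2,2.2,2.2,2.2,2.2,2.2,2.2,2.2,2.2],
  linear=[
    [-0.15,-0.2,5],
    [-0.15,-0.2,9],
    [-0.15,-0.2,11],
    [-0.15,-0.2,11.7],
    [-0.15,-0.2,11.7],
    [-0.15,-0.2,11.7],
    [-0.15,-0.2,11.7],
    [-0.15,-0.2,11.7],
    [-0.15,-0.2,11.7],
    [-0.15,-0.2,11.7],
    [-0.15,-0.2,11.7],
    [-0.15,-0.2,11.7],
    [-0.15,-0.2,11.2],
    [-0.15,-0.2,9],
    [-0.15,-0.2,5],
    [-0.15,-0.2,0],
    [-0.15,-0.2,-2.5],
    [-0.15,-0.2,-3],
    [-0.15,-0.2,-3],
    [-0.15,-0.2,-3],
  ],
  yaw=[0,0,0,0,0,0,0,0,0,0,0,0,0,0,0,0,0,0,0,0],
)

```text
clock: 26.4
ee_pos: [0.6594, 0.1076, 0.2094]
tcp_rot: [[0.744, -0.669, -0.003], [-0.669, -0.744, 0.0], [-0.003, 0.002, -1.0]]
contact_force: [0.2, -0.2, -0.7]
grip_width: 0.0302
grip_force: 30.0
```

```bash
python3 -c "
from h import *
plan((.5868,-.2667,.211,-42),(.5868,-.2667,.075,-42))"
```

```text
t 26.4 tcp [0.6594 0.1076 0.2094] head -42.0 j6 2.3 w 0.0302 F [ 0.2 -0.2 -0.7]
(0.5868, -0.2667, 0.211, -42) -> [19.62 32.69 -0.14] 0.001
(0.5868, -0.2667, 0.075, -42) -> [19.66 32.66 13.46] 0.001
```

```bash
python3 -c "
from h import *
p,W=look('w13');o=readout.get_obs();print(o['grip_width'],o['ee_pos'])
R=np.array(o['tcp_rot']);T=(W-o['ee_pos'])@R
k=(np.hypot(T[...,0],T[...,1])<.03)&(abs(T[...,2])<.05)&(p.max(-1)>0)
for z in(-.006,0,.02,.03,.04):
  m=k&(abs(T[...,2]-z)<.004);print(z,m.sum(),T[m][:,:2].min(0),T[m][:,:2].max(0))"
```

```text
0.029770878435678577 [0.65952908 0.10757086 0.20951669]
-0.006 1113 [-0.01525824 -0.02522331] [0.01659918 0.02677134]
0 484 [-0.01305241 -0.02056481] [0.01678925 0.01757387]
0.02 340 [-0.01300757 -0.01538131] [0.01658219 0.01538031]
0.03 278 [-0.01303005 -0.01520559] [0.01655814 0.01531069]
0.04 218 [-0.01317725 -0.01500858] [0.01648739 0.01582075]
```

View pics/w13.png

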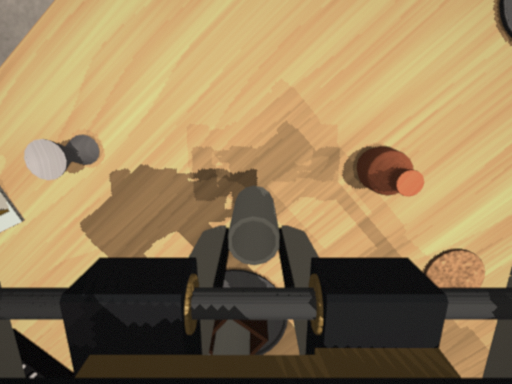

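Call:
jog_arm(
  claw=[2.2,2.2,2.2,2.2,2.2,2.2,2.2,2.2,2.2,2.2,2.2,2.2],
  linear=[
    [1.6,2.6,0],
    [4.2,7,0],
    [7,11.7,0],
    [9.8,16.4,0],
    [12.6,21,0],
    [15.4,25.7,0],
    [17.8,29.8,0],
    [19.6,32.7,0],
    [19.6,32.7,0],
    [19.6,32.7,0],
    [19.6,32.7,0],
    [19.6,32.7,0],
  ],
  yaw=[0,0,0,0,0,0,0,0,0,0,0,0],
)

```text
clock: 27.95
ee_pos: [0.5879, -0.2654, 0.2115]
tcp_rot: [[0.745, -0.667, 0.0], [-0.667, -0.745, 0.0], [-0.0, -0.0, -1.0]]
contact_force: [0.3, -0.2, -1.0]
grip_width: 0.0302
grip_force: 30.0
```

```bash
python3 -c "
from h import *
plan((.5864,-.2663,.0755,-42))"
```

```text
t 27.95 tcp [ 0.5879 -0.2654  0.2115] head -41.9 j6 1.7 w 0.0302 F [ 0.3 -0.2 -1. ]
(0.5864, -0.2663, 0.0755, -42) -> [-0.05  0.17 13.6 ] 0.002
```

Call:
jog_arm(
  claw=[2.2,2.2,2.2,2.2,2.2,2.2,2.2,2.2,2.2,2.2,5.5,5.5,5.5,5.5,5.5,8,8,8,8,8],
  linear=[
    [0,0.15,2],
    [0,0.15,4.5],
    [0,0.15,7],
    [0,0.15,9],
    [0,0.15,11],
    [0,0.15,12.3],
    [0,0.15,13.1],
    [0,0.15,13.6],
    [0,0.15,13.6],
    [0,0.15,13.6],
    [0,0.15,13.6],
    [0,0.15,13.6],
    [0,0.15,13.6],
    [0,0.15,12.5],
    [0,0.15,9],
    [0,0.15,4],
    [0,0.15,0],
    [0,0.15,-1],
    [0,0.15,-1],
    [0,0.15,-1],
  ],
  yaw=[0,0,0,0,0,0,0,0,0,0,0,0,0,0,0,0,0,0,0,0],
)

```text
clock: 30.45
ee_pos: [0.5857, -0.2671, 0.2194]
tcp_rot: [[0.744, -0.669, -0.003], [-0.669, -0.744, 0.002], [-0.004, 0.0, -1.0]]
contact_force: [-0.9, -1.0, -0.9]
grip_width: 0.08
grip_force: 0.0
```

```bash
python3 -c "
from h import *
p,W=look('w14');saucer(p,W,.586,-.267,.075,.057);box(W,.587,-.266,.048,.045);cup(W,.587,-.266,.083,.03)
p,d=cams.camera('scene');W=cloud('scene',d);cv2.imwrite('pics/s14.png',cv2.resize(p[100:350,140:400],None,fx=2.2,fy=2.2)[:,:,::-1])
cup(W,.56,-.009,.095,.02);cup(W,.513,.276,.106,.035);cup(W,.587,-.267,.083,.03)"
```

```text
saucer [ 0.5871 -0.2658] 285 0.0009 0.0103
box ((587.167724609375, -266.95245361328125), (49.97587966918945, 49.72675323486328), 47.99623489379883) z 0.0477 774
cup ((587.1065063476562, -268.7191467285156), 15.806042671203613) z 0.0824 283
cup ((559.9588012695312, -10.07943344116211), 15.027759552001953) z 0.0945 79
cup ((512.9755249023438, 275.5868225097656), 23.702394485473633) z 0.105 115
cup ((587.794677734375, -269.93634033203125), 17.94765853881836) z 0.0809 53
```

View pics/w14.png

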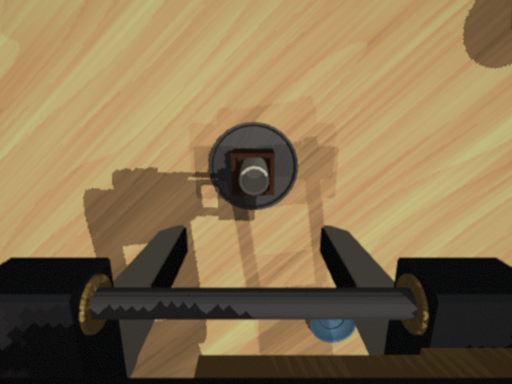

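View pics/s14.png

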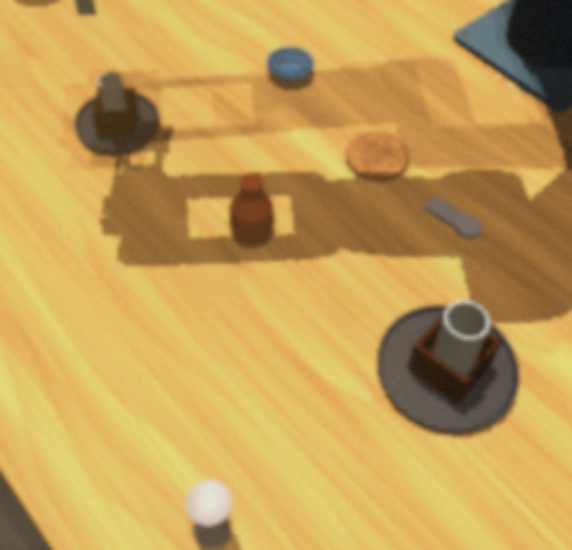

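Both pictures show the settings standing upright on their saucers: small at about (254,170) in the wrist view, large at about (455,360) in the scene view. The flask at (252,215) is unmoved, and the gripper is clear.

```bash
python3 -c "
from cell import order
print(order.close_job())"
```

```text
the job is handed in; nothing more can be done
None
```

Both sake settings are laid in the order asked, each box within about 2 mm of its saucer's centre with its cup upright inside, the flask was left where it stood, and the job is handed in (about 31 s of the 128 s used).

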